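# Set a round-bottomed tin level on the scale and tare it

### The job

Get the copper dome tin ready for weighing batter into it. Stand the blue ring, dished side up as it is, in the middle of the scale's pan, then seat the copper tin's round bottom in the ring's dish so that its rim is level, and let go; then, with the tin standing there, press the scale's round key down to tare it and release it. Set both down gently rather than dropping them, do not lean on the scale, and leave the other two tins in the rack and the two jars as they are.

Things in the scene. Friction and masses are not known exactly. Their poses are not given: they have to be found in the camera images.
- copper_tin: copper-coloured (orange-brown) round-bottomed tin, open on top, about 90 g, at the start in any of the rack's three holes. Outside: half ball of radius 30 mm; from 32 mm up to the rim at 44 mm an upright band of 62 mm diameter, the place to grip (wall 4 mm). Its thick bottom is flat inside, 16 mm up. Origin: lowest point; z runs up its axis through the mouth. It does not stand on a flat surface
- copper_tin_ball (a point): centre of the copper tin's half ball, on its axis, 30 mm above its lowest point and 14 mm below its rim
- steel_tin: bright steel tin of the same shape and size, in another hole of the rack; stays there
- dark_tin: dark grey steel tin of the same shape and size, in another hole of the rack; stays there
- rack: aluminium rack, fixed, 74 mm (its x) by 276 mm (its y), top face at z = 22 mm, with three 49 mm holes along its y, 92 mm apart, the middle one at its centre. A tin stands upright in a hole, its lowest point 9 mm and its rim 53 mm above the table. Origin: centre of the underside. (A window sill, 0.33 m up, juts from the wall behind to x = 0.57 at y = 0 and x = 0.66 at y = -0.35)
- seat_ring: blue plastic ring stand, loose, about 110 g: outside an upright cylinder of 54 mm diameter, 23 mm high; bore 32 mm; its upper inner edge is a 45 degree dish widening from 32 mm (13 mm up) to 51 mm (at the top). It starts standing on the table, dish up. A tin seated in the dish has its lowest point 9 mm above the ring's underside. Origin: centre of the underside; z up
- scale: kitchen scale, fixed to the table, 184 mm (its x) by 152 mm (its y), flat pan 124 by 126 mm whose top is 26 mm above the table; front edge with display and key at its -x side. Origin: centre of the underside
- scale_pan (a point): centre of the scale's pan, on its top face; z up
- scale_key_top (a point): centre of the top of the round silver tare key on the black panel beside the display, 13.5 mm diameter, 23 mm above the table, 3 mm above the casing round it; the pan's front edge is 26 mm away and 3 mm higher
- scale_key (a joint): travel of the tare key: 0 up, 0.0012 m fully down (about 5 N on a spring); counts as pressed beyond 0.0008; springs back by itself
- pink_sprinkles: jar of pink sprinkles with white lid, 47 mm diameter, 63 mm high, standing loose at the back; origin: centre of the underside
- gold_jar: small white-lidded jar with a gold label, 42 mm diameter, 42 mm high, standing loose at the back; origin: centre of the underside
Not all that is in view belongs to the job. Several things look just like the seat_ring: the one meant starts farthest from the robot's base.

How it is judged:
On the way, in this order (a step that is already met when the one before it is completed fails the run):
1. the blue ring stands dish up on the scale's pan, within 20 mm of its middle, let go (horizontal distance between seat_ring and scale_pan below 0.02 m and z of seat_ring in the frame of scale_pan between -0.0025 and 0.0025 m and angle between seat_ring's own z axis and vertical below 0.052 rad and contact force between the fingers and seat_ring below 0.05 N and linear speed of seat_ring below 0.02 m/s), for 0.2 s.
2. the copper tin is seated in the ring's dish, level, let go (horizontal distance between seat_ring and scale_pan below 0.02 m and z of seat_ring in the frame of scale_pan between -0.0025 and 0.0025 m and angle between seat_ring's own z axis and vertical below 0.052 rad and horizontal distance between copper_tin_ball and seat_ring below 0.003 m and z of copper_tin_ball in the frame of seat_ring between 0.0374 and 0.0414 m and angle between copper_tin's own z axis and vertical below 0.122 rad and contact force between the fingers and copper_tin below 0.05 N and contact force between the fingers and seat_ring below 0.05 N and linear speed of copper_tin below 0.02 m/s), for 0.2 s.
3. the tare key is pressed while the tin stands seated (horizontal distance between seat_ring and scale_pan below 0.02 m and z of seat_ring in the frame of scale_pan between -0.0025 and 0.0025 m and angle between seat_ring's own z axis and vertical below 0.052 rad and horizontal distance between copper_tin_ball and seat_ring below 0.003 m and z of copper_tin_ball in the frame of seat_ring between 0.0374 and 0.0414 m and angle between copper_tin's own z axis and vertical below 0.122 rad and contact force between the fingers and copper_tin below 0.05 N and value of joint scale_key above 0.0008 m), for 0.03 s.
At the end, for the whole second after the job is handed in: Ring upright (3 deg), dish up, on the pan within 20 mm of its middle; copper tin seated in its dish (ball centre within 3 mm of the ring's axis and 2 mm of its seated height, axis within 7 deg of upright); key up again; ring and tin at rest and let go (horizontal distance between seat_ring and scale_pan below 0.02 m and z of seat_ring in the frame of scale_pan between -0.0025 and 0.0025 m and angle between seat_ring's own z axis and vertical below 0.052 rad and horizontal distance between copper_tin_ball and seat_ring below 0.003 m and z of copper_tin_ball in the frame of seat_ring between 0.0374 and 0.0414 m and angle between copper_tin's own z axis and vertical below 0.122 rad and contact force between the fingers and copper_tin below 0.05 N and contact force between the fingers and seat_ring below 0.05 N and value of joint scale_key below 0.0004 m and linear speed of each of seat_ring, copper_tin below 0.01 m/s); the robot touches nothing.
It fails at once if the ring or the copper tin is dropped (falls free faster than 0.4 m/s, from more than about 8 mm) ((contact force between the fingers and seat_ring below 0.05 N and linear speed of seat_ring above 0.4 m/s) or (contact force between the fingers and copper_tin below 0.05 N and linear speed of copper_tin above 0.4 m/s)).
It fails at once if the scale is loaded with more than 40 N (contact force between scale and anything else above 40 N).
It fails at once if another tin is moved by more than 15 mm (distance of any of steel_tin, dark_tin from where it was at the start of the episode above 0.015 m).
It fails at once if a jar is moved by more than 20 mm (distance of any of pink_sprinkles, gold_jar from where it was at the start of the episode above 0.02 m).
It also fails if it takes over 67 s, if anything falls off the work surface, if the arm or the gripper's body presses on something with over 40 N, if the wrist force passes 120 N, or if a joint passes its speed limit or range.

### The arm

A 6-joint arm with a two-finger parallel gripper is mounted at the origin on the work surface; the furniture and walls round the work are solid. World frame = base frame: x ahead of the robot, y to its left, z up, the work surface at z = 0. Lengths are in m, angles in rad, forces in N, time in s.
With the tool pointing down it reaches from about 0.325 to 0.85 m from the base axis. Payload 15.5 kg.
Tool frame: the origin (TCP) lies on the mounting face of the last link; the fingertips stand r.nose_length ahead of it and the grasp point (between the pads) lies 172 mm ahead of it (r.nose_length is the distance from the TCP to the fingertips, in m); z points along the fingers, y is the line along which they close (so a half turn about z gives the same grasp; the last joint's range is limited). The gripper opens to 91 mm and grips with 3 to 60 N. Pads are 32 mm wide; open, the fingers measure 118 mm over their backs; the gripper's body (76 mm by 178 mm) begins 60 mm behind the grasp point.
Start: joints at [-1.361, 0.494, 1.345, -0, 1.302, -0.096], TCP at [0.188, -0.596, 0.405] pointing down, gripper open.
Joint ranges: [-2.91, 2.91], [-0.82, 2.16], [0.22, 2.67], [-1.22, 4.37], [0.12, 2.79], [-3.08, 3.08]. Speed limits (rad/s): [1.89, 1.89, 2.57, 3.01, 3.01, 3.01].

### API

Orientations are given as a unit quaternion [w, x, y, z].
In Python, from bench import r gives the robot as it stands.
- The arm moves only by the shell command python3 -m jog 'ROWS' [FORCE]. ROWS is text: rows parted by semicolons, each of 7 numbers parted by spaces: the turn, a rotation vector about the tool's x, y, z in rad, then the shift along the tool's x, y, z in cm, then the closure, from 0 (fully open) to 1 (shut). A call has 1 to 20 rows; each row shifts and turns the commanded pose from where the row before left it, along the tool's axes as they then stand; what a row does not reach is not made up. A row lasts 1/8 s, in which the tool goes at most 62.5 mm and 10.7 degrees, less where a joint would pass 70% of its speed; a pose out of reach is approached as far as the arm can. A call is refused whole if a number of a shift passes 6.25 or a number of a turn 0.188, either way. A call with a gripper value outside its range is refused whole. The fingers move at their own pace and stop on an object; FORCE is the grip in N (left out, the last holds). Time passes only in rows, so rows that do not move let the fingers close. It gives the time, the measured TCP pose, the force, the opening and the grip force at its end, in the units of the state.
- r.observe(): the state, without advancing time (a new reading comes with each control period).
- r.snapshot(name): name is "side" or "top"; returns a dict with "frame" (480x640x3 uint8, red, green, blue), "depth" (480x640 float32, m along the optical axis (not along the pixel's ray), 0 where there is no reading), "mtx" (3x3 intrinsics, pixels), "rvec" (rotation vector, rad) and "tvec" (3), from world to camera coordinates, as OpenCV has them. Camera axes: x right, y down, z forward; pixel columns grow to the right and rows downward; lengths in m; the calibration is good to about 2 mm. A picture is of the moment at which its call begins.
- r.finish_job(): hands the job in; it is judged then, once.
The state is a dict: "time_s": time; "joint_pos": joint angles; "dq": joint speeds; "effort": joint torques, N m; "eef_pos": TCP position; "ee_rot": TCP orientation; "force": force on the tool from outside, world axes, zero at the start; "moment": the same for the moment, N m; "grip_width": finger opening in m; "gripper_force": force on a finger pad.
Only numpy, scipy, OpenCV 4.12 (cv2) and the standard library are available. Lean on these libraries where they do the work, as an engineer would, in place of code of your own. Each camera call takes 0.05 s, during which the arm holds its last target. There are 200 camera calls.

## Working session

There is one attempt and no reset: what is moved stays moved. The work goes in short steps, Python scripts to look and compute and a shell command to move; the robot and the scene stay as the last step left them, time stands still between calls to the robot, and variables do not carry over. Pictures are saved under pics/ and viewed, at most 12 in all, crops included, and the job is handed in when it is done.

```bash
ls; mkdir -p pics; cat > h.py <<'E'
import numpy as np, cv2
from bench import r
def snap(n,f):
    s=r.snapshot(n); np.savez('/tmp/'+f+'.npz',**s); cv2.imwrite('pics/'+f+'.png',s['frame'][:,:,::-1]); return s
def load(f): return dict(np.load('/tmp/'+f+'.npz'))
def cloud(s):
    R=cv2.Rodrigues(s['rvec'])[0]; K=s['mtx']; d=s['depth']
    v,u=np.mgrid[:480,:640]
    p=np.stack([(u-K[0,2])/K[0,0]*d,(v-K[1,2])/K[1,1]*d,d],-1)
    return (p-s['tvec'].ravel())@R   # world xyz per pixel
E
python3 - <<'E'
from h import *
for n in('side','top'):
    s=snap(n,n+'0'); R=cv2.Rodrigues(s['rvec'])[0]; print(n,-R.T@s['tvec'].ravel(),R[2],s['mtx'][0,0])
o=r.observe(); print(o, r.nose_length)
E
```

```text
pics
side [-0.18937196 -0.43492461  0.94474893] [ 0.50389817  0.36371564 -0.78345234] 513.3537569728718
top [ 0.3159583  -0.01615787  1.5297696 ] [ 0.06125037 -0.00311798 -0.99811756] 599.026874697946
{'time_s': 0.1, 'joint_pos': array([-1.36150978e+00,  4.94137874e-01,  1.34605868e+00, -5.46250800e-06,
        1.30248219e+00, -9.54655004e-02]), 'dq': array([ 0.0005622 , -0.00047159, -0.00183065,  0.00150696, -0.00260363,
       -0.00149594]), 'effort': array([ 1.27343887e-03, -8.80242276e+01, -3.82544410e+01,  7.07490253e-02,
        4.82746388e-02,  2.70782564e-06]), 'eef_pos': array([ 0.187532  , -0.59607029,  0.40419086]), 'ee_rot': array([-5.42016779e-04,  9.88412963e-01,  1.51787746e-01, -3.35172071e-05]), 'force': array([-0.74598234, -0.20465044, -0.4480231 ]), 'moment': array([-0.00408471, -0.01221946,  0.00049617]), 'gripper_force': 0.0, 'grip_width': 0.09123950773108035} 0.1908
```

View pics/top0.png

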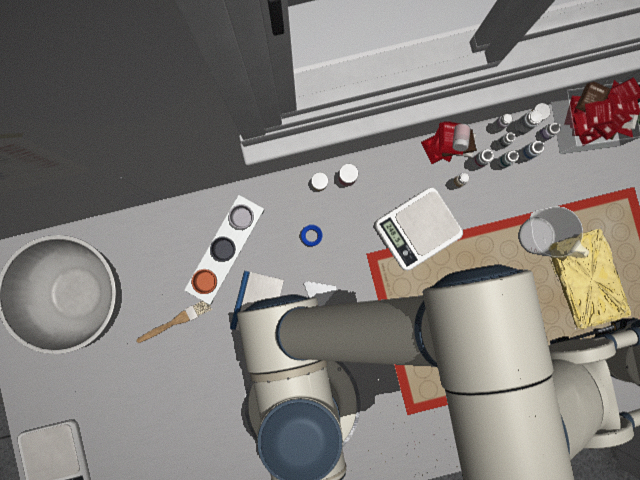

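View pics/side0.png

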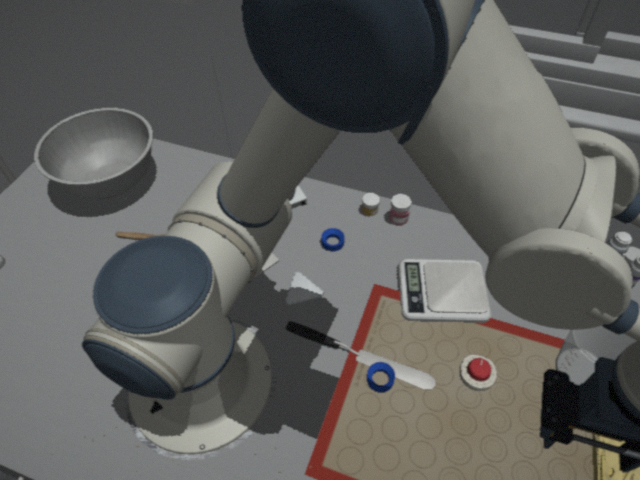

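```bash
python3 - <<'E'
from h import *
s=load('top0'); P=cloud(s)
for n,(u,v) in dict(copper=(204,281),dark=(223,249),steel=(241,216),ring=(311,236),ringtop=(311,226),gold=(319,182),pink=(348,174),pan=(430,223),pan_c=[(432,188)][0],key=(406,259),disp=(393,235),sc1=(374,224),sc2=(432,187),sc3=(464,222),sc4=(406,270),cut=(248,290),bottle=(459,180)).items(): print(n,P[v,u].round(4))
t=load('side0'); Q=cloud(t)
for n,(u,v) in dict(ring1=(333,240),ring1e=(325,240),ring2=(380,377),ring2e=(370,375)).items(): print(n,Q[v,u].round(4))
# blue mask blobs
for nm,im,C in(('top',s,P),('side',t,Q)):
    h=cv2.cvtColor(im['frame'],cv2.COLOR_RGB2HSV); m=((h[...,0]>105)&(h[...,0]<130)&(h[...,1]>170)&(h[...,2]>60)).astype('u1')
    k,l,st,c=cv2.connectedComponentsWithStats(m)
    for i in range(1,k):
        if st[i,4]>25:
            p=C[l==i]; p=p[(p[:,2]>.018)&(p[:,2]<.03)]
            print(nm,st[i],c[i].round(1), (p.min(0)+p.max(0))/2 if len(p) else '', np.ptp(p,axis=0) if len(p) else '')
for n,f in(('top','top0'),('side','side0')):
    pass
a=s['frame'][150:310,170:490]; cv2.imwrite('pics/crop0.png',cv2.resize(a,(800,400),interpolation=cv2.INTER_CUBIC)[:,:,::-1])
E
```

```text
copper [0.305  0.2523 0.0209]
dark [0.3863 0.2068 0.0203]
steel [0.4699 0.1626 0.0275]
ring [ 0.4245 -0.0144  0.0005]
ringtop [ 0.4488 -0.014   0.0156]
gold [ 0.5582 -0.0322  0.037 ]
pink [ 0.5748 -0.1031  0.0649]
pan [ 0.4607 -0.3138  0.0266]
pan_c [ 0.5508 -0.3198  0.0196]
key [ 0.3689 -0.2543  0.025 ]
disp [ 0.4293 -0.2219  0.0184]
sc1 [ 0.4579 -0.1752  0.0021]
sc2 [ 0.5534 -0.3199  0.0193]
sc3 [ 0.4674 -0.4064  0.    ]
sc4 [ 0.3416 -0.2577  0.0047]
cut [0.2842 0.1424 0.0106]
bottle [ 0.5635 -0.3754  0.0725]
ring1 [ 0.4333 -0.0148 -0.0007]
ring1e [ 0.4111 -0.0075  0.017 ]
ring2 [ 0.2054 -0.2817 -0.0005]
ring2e [ 0.1901 -0.267   0.0182]
top [301 225  21  21 203] [311. 235.] [ 0.42552975 -0.0144212   0.02327278] [0.05066599 0.05067725 0.01033181]
side [322 229  21  21 245] [332.3 238.4] [ 0.42502112 -0.01908903  0.02184028] [0.05278881 0.05170446 0.00766743]
side [368 363  26  28 319] [381.  375.1] [ 0.19887779 -0.2849407   0.02259479] [0.05282368 0.0493263  0.00915844]
```

View pics/crop0.png

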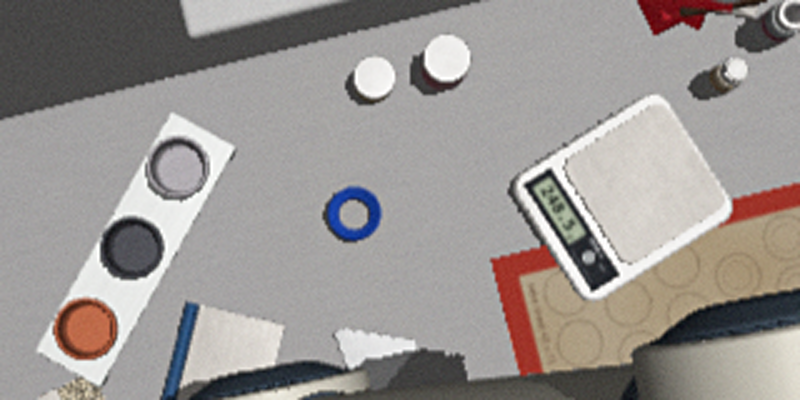

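Both views show the candidate ring at top pixel (311,235). The copper tin is in the near rack hole at (204,281), and the scale is on the right with its key at about (406,253). The arm hides part of the table, so I'll check for other rings once it has moved.

```bash
cat >> h.py <<'E'
def ray(s,u,v,z):
    R=cv2.Rodrigues(s['rvec'])[0]; c=-R.T@s['tvec'].ravel()
    d=R.T@np.linalg.inv(s['mtx'])@[u,v,1]; return (c+d*(z-c[2])/d[2])[:2]
def plan(xy=None,z=None,yaw=None):
    """z = height of grasp point; prints turn (rad about tool z), then shift in cm in tool axes after the turn"""
    o=r.observe(); w,x,y,zz=o['ee_rot']
    from scipy.spatial.transform import Rotation as T
    M=T.from_quat([x,y,zz,w]).as_matrix(); a=np.arctan2(M[1,0],M[0,0]); g=o['eef_pos']+M[:,2]*.172
    if yaw is None: yaw=a
    X=np.array([np.cos(yaw),np.sin(yaw)]);Y=np.array([np.sin(yaw),-np.cos(yaw)])
    d=np.array(xy)-g[:2] if xy is not None else np.zeros(2)
    print('grasp',g.round(4),'yaw',a.round(4),'tilt',M[:2,2].round(4),'F',o['force'].round(1),'w',round(o['grip_width'],4),'gf',round(o['gripper_force'],1),'t',o['time_s'])
    print('turn',round(a-yaw,3),'cm',round(d@X*100,2),round(d@Y*100,2),round((g[2]-z)*100,2) if z is not None else '')
E
python3 - <<'E'
from h import *
s=load('top0');P=cloud(s)
f=lambda u,v,z: ray(s,170+u/2.5,150+v/2.5,z)
c,d,st=f(86,329,.053),f(131,248,.053),f(178,168,.053)
print('tins',c,d,st,np.linalg.norm(c-st),'rack yaw of tool',np.arctan2((c-st)[1],(c-st)[0]))
pc=[f(*p,.026) for p in((567,165),(632,265),(728,212),(655,98))]; print(np.array(pc),np.mean(pc,0),[np.linalg.norm(pc[i]-pc[i-1]) for i in range(4)])
m=(abs(P[...,2]-.026)<.0025)&(P[...,0]>.36)&(P[...,0]<.57)&(P[...,1]<-.2)&(P[...,1]>-.42)
m=cv2.morphologyEx(m.astype('u1'),cv2.MORPH_OPEN,np.ones((5,5)))
k,l,stt,cc=cv2.connectedComponentsWithStats(m); i=1+stt[1:,4].argmax(); rr=cv2.minAreaRect(P[l==i][:,:2].astype('f4')); print('pan depth',rr)
key=f(589,257,.023); print('key',key,np.linalg.norm(key-np.mean(pc,0)))
# copper blob rim
p=P[(P[...,2]>.045)&(P[...,2]<.06)&(P[...,0]<.55)&(P[...,1]>.1)&(P[...,1]<.32)]
k=cv2.kmeans(p[:,:2].astype('f4'),3,None,(3,50,1e-4),5,cv2.KMEANS_PP_CENTERS); print(k[2],len(p))
plan((.425,-.016),.15,-.5)
E
```

```text
tins [0.30380214 0.24553577] [0.38427453 0.20343476] [0.46434268 0.15904028] 0.18235880360098594 rack yaw of tool 2.647407078711464
[[ 0.47699898 -0.23003733]
 [ 0.37716079 -0.29628591]
 [ 0.43227557 -0.39277437]
 [ 0.54670016 -0.3185714 ]] [ 0.45828387 -0.30941725] [np.float64(0.11267890463696013), np.float64(0.11981877400083593), np.float64(0.11112003219587001), np.float64(0.13637840284703512)]Traceback (most recent call last):
  File "<stdin>", line 9, in <module>
ValueError: attempt to get argmax of an empty sequence
```

```bash
python3 - <<'E'
from h import *
s=load('top0');P=cloud(s)
f=lambda u,v,z: ray(s,170+u/2.5,150+v/2.5,z)
key=f(589,257,.023); print('key',key)
# scale footprint: white-ish outline & panel by gray/height
m=(P[...,2]>.012)&(P[...,2]<.035)&(P[...,0]>.33)&(P[...,0]<.57)&(P[...,1]<-.17)&(P[...,1]>-.44)
m=cv2.morphologyEx(m.astype('u1'),cv2.MORPH_OPEN,np.ones((3,3)))
k,l,stt,cc=cv2.connectedComponentsWithStats(m); i=1+stt[1:,4].argmax()
rr=cv2.minAreaRect(P[l==i][:,:2].astype('f4')); print('scale',stt[i],rr)
q=cv2.boxPoints(rr);print(q)
z=P[215:230,420:435,2];print('pan z',np.median(z),z.std())
plan((.425,-.016),.15,-.5)
E
```

```text
key [ 0.38459612 -0.2534448 ]
scale [ 376  187   87   83 4225] ((0.44833120703697205, -0.2876283526420593), (0.15205217897891998, 0.18493275344371796), 33.259525299072266)
[[ 0.33404702 -0.25200358]
 [ 0.4354701  -0.40664342]
 [ 0.5626154  -0.32325312]
 [ 0.4611923  -0.16861328]]
pan z 0.0255084266405736 0.10012424393664722
grasp [ 0.1875 -0.5959  0.2322] yaw 0.3048 tilt [-0.0002  0.0011] F [-0.7 -0.2 -0.4] w 0.0912 gf 0.0 t 0.1
turn 0.805 cm -6.96 -62.28 8.22
```

```bash
python3 -m jog '0 0 0.161 0 0 0 0;0 0 0.161 0 0 0 0;0 0 0.161 0 0 0 0;0 0 0.161 0 0 0 0;0 0 0.161 0 0 0 0;0 0 0 -0.54 -4.8 0.3 0;0 0 0 -0.54 -4.8 0.3 0;0 0 0 -0.54 -4.8 0.3 0;0 0 0 -0.54 -4.8 0.3 0;0 0 0 -0.54 -4.8 0.3 0;0 0 0 -0.54 -4.8 0.3 0;0 0 0 -0.54 -4.8 0.3 0;0 0 0 -0.54 -4.8 0.3 0;0 0 0 -0.54 -4.8 0.3 0;0 0 0 -0.54 -4.8 0.3 0;0 0 0 -0.54 -4.8 0.3 0;0 0 0 -0.54 -4.8 0.3 0;0 0 0 -0.54 -4.8 0.3 0;0 0 0 0 0 0 0'
python3 - <<'E'
from h import *
a=snap('top','top1');b=snap('side','side1')
cv2.imwrite('pics/s1.png',np.hstack([cv2.resize(x['frame'],(400,300),interpolation=cv2.INTER_AREA) for x in(a,b)])[:,:,::-1])
for nm,im in(('top',a),('side',b)):
    C=cloud(im);h=cv2.cvtColor(im['frame'],cv2.COLOR_RGB2HSV); m=((h[...,0]>105)&(h[...,0]<130)&(h[...,1]>170)&(h[...,2]>60)).astype('u1')
    k,l,st,c=cv2.connectedComponentsWithStats(m)
    for i in range(1,k):
        if st[i,4]>25:
            p=C[l==i]; p=p[(p[:,2]>.018)&(p[:,2]<.03)]
            print(nm,st[i],ray(im,*c[i],.02).round(4), ((p.min(0)+p.max(0))/2).round(4) if len(p) else '')
plan((.425,-.016),.022,-.5)
E
```

```text
time_s: 2.48
eef_pos: [0.4258, -0.0125, 0.3654]
ee_rot: [-0.0, 0.969, -0.246, -0.0]
force: [0.3, -0.6, 0.0]
grip_width: 0.0912
gripper_force: 0.0
top [406 317  21  21 200] [ 0.1994 -0.2815] [ 0.1996 -0.2808  0.0235]
side [322 229  21  22 239] [ 0.423  -0.0198] [ 0.4238 -0.019   0.0217]
side [368 363  26  29 342] [ 0.1994 -0.2844] [ 0.1985 -0.2852  0.0223]
grasp [ 0.425  -0.0147  0.1936] yaw -0.4987 tilt [-0.0006 -0.0001] F [-0.5  0.   0.7] w 0.0911 gf 0.0 t 2.575
turn 0.001 cm 0.06 0.11 17.16
```

View pics/s1.png

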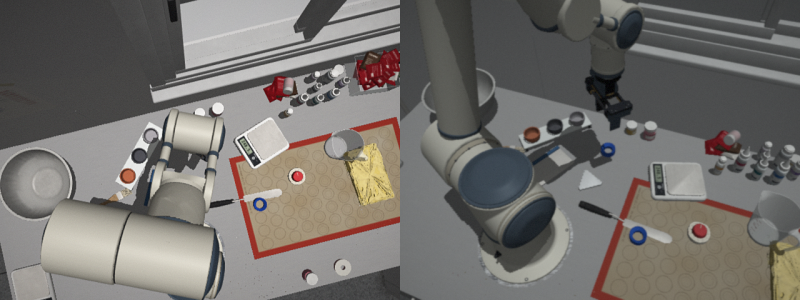

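The pictures show only two blue rings. The farther one is at (0.425, -0.017), directly under the gripper, so I'll descend and grip it.

```bash
python3 -m jog '0 0 0 0.06 0.11 3 0;0 0 0 0 0 4 0;0 0 0 0 0 4 0;0 0 0 0 0 3 0;0 0 0 0 0 1.5 0;0 0 0 0 0 1 0;0 0 0 0 0 0.5 0;0 0 0 0 0 0 0;0 0 0 0 0 0 0.3;0 0 0 0 0 0 0.6;0 0 0 0 0 0 0.6;0 0 0 0 0 0 0.6;0 0 0 0 0 0 0.6;0 0 0 0 0 0 0.6' 15
python3 - <<'E'
from h import *
plan((.461,-.308),.1,-.5)
E
```

```text
time_s: 4.32
eef_pos: [0.4253, -0.0162, 0.1958]
ee_rot: [-0.0, 0.969, -0.247, 0.0]
force: [-0.5, 0.3, 3.7]
grip_width: 0.053
gripper_force: 15.0
grasp [ 0.4253 -0.0162  0.0238] yaw -0.5002 tilt [ 0.0002 -0.    ] F [-0.5  0.3  3.7] w 0.053 gf 15.0 t 4.325
turn -0.0 cm 17.12 23.89 -7.62
```

```bash
python3 -m jog '0 0 0 0 0 -1 0.6;0 0 0 0 0 -3 0.6;0 0 0 0 0 -3 0.6;0 0 0 0 0 -2 0.6;0 0 0 1.1 1.5 0 0.6;0 0 0 2.4 3.4 0 0.6;0 0 0 2.4 3.4 0 0.6;0 0 0 2.4 3.4 0 0.6;0 0 0 2.4 3.4 0 0.6;0 0 0 2.4 3.4 0 0.6;0 0 0 2.4 3.4 0 0.6;0 0 0 1.6 2 0 0.6;0 0 0 0 0 0 0.6;0 0 0 0 0 0 0.6'
python3 - <<'E'
from h import *
s=snap('side','side2'); c=snap('top','top2')
cv2.imwrite('pics/s2.png',np.hstack([cv2.resize(s['frame'][180:380,330:530],(400,400)),cv2.resize(c['frame'][150:300,340:490],(400,400))])[:,:,::-1])
plan((.461,-.308),.0505,-.5)
E
```

```text
time_s: 6.08
eef_pos: [0.4603, -0.3073, 0.2859]
ee_rot: [-0.0, 0.969, -0.248, -0.0]
force: [0.4, 0.3, -0.9]
grip_width: 0.0532
gripper_force: 15.0
grasp [ 0.4604 -0.307   0.1139] yaw -0.4995 tilt [-0.0005  0.0005] F [ 0.5 -0.2 -1.4] w 0.0535 gf 15.0 t 6.175
turn 0.0 cm 0.11 0.06 6.34
```

View pics/s2.png

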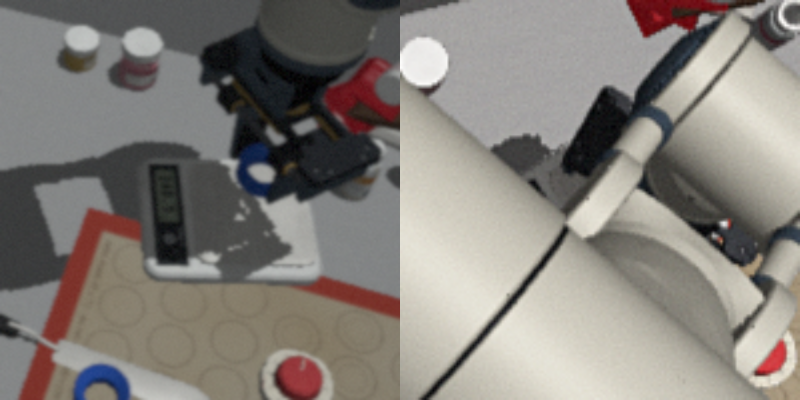

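The side crop shows the ring held level above the pan, at about (258,170) in the crop. Next I lower it gently.

```bash
python3 -m jog '0 0 0 0.1 0.05 2 0.6;0 0 0 0 0 2.4 0.6;0 0 0 0 0 1.2 0.6;0 0 0 0 0 0.3 0.6;0 0 0 0 0 0.2 0.6;0 0 0 0 0 0.15 0.6;0 0 0 0 0 0.1 0.6;0 0 0 0 0 0 0.6'
python3 - <<'E'
from h import *
plan((.461,-.308),.0505,-.5)
E
```

```text
time_s: 7.18
eef_pos: [0.4613, -0.3089, 0.2224]
ee_rot: [0.0, 0.969, -0.248, 0.0]
force: [-0.4, -0.6, -0.9]
grip_width: 0.0536
gripper_force: 15.0
grasp [ 0.4613 -0.3089  0.0504] yaw -0.5002 tilt [ 0.0002 -0.0001] F [-0.4 -0.6 -0.9] w 0.0536 gf 15.0 t 7.175
turn -0.0 cm -0.08 -0.07 -0.01
```

```bash
python3 -m jog '0 0 0 0 0 0.06 0.6;0 0 0 0 0 0 0.6'; python3 -m jog '0 0 0 0 0 0.06 0.6;0 0 0 0 0 0 0.6'
```

```text
time_s: 7.42
eef_pos: [0.4613, -0.3089, 0.2217]
ee_rot: [0.0, 0.969, -0.248, 0.0]
force: [0.8, -0.9, -1.0]
grip_width: 0.0533
gripper_force: 15.0
time_s: 7.68
eef_pos: [0.4613, -0.3089, 0.2216]
ee_rot: [0.0, 0.969, -0.248, 0.0]
force: [-2.9, 1.2, 10.0]
grip_width: 0.0532
gripper_force: 15.0
```

```bash
python3 -m jog '0 0 0 0 0 -0.03 0.6;0 0 0 0 0 0 0.3;0 0 0 0 0 0 0.1;0 0 0 0 0 0 0;0 0 0 0 0 0 0;0 0 0 0 0 -1 0;0 0 0 0 0 -3 0;0 0 0 0 0 -3 0;0 0 0 0 0 -2 0;0 0 0 0 0 0 0'
python3 - <<'E'
from h import *
plan((.304,.247),.15,-.495)
E
```

```text
time_s: 8.93
eef_pos: [0.4616, -0.3091, 0.3132]
ee_rot: [0.001, 0.969, -0.247, 0.001]
force: [0.2, 1.1, -0.6]
grip_width: 0.0918
gripper_force: 0.0
grasp [ 0.462  -0.3094  0.1412] yaw -0.5002 tilt [ 0.0025 -0.0021] F [ 0.2  1.1 -0.6] w 0.0918 gf 0.0 t 8.925
turn -0.005 cm -40.34 -41.46 -0.88
```

```bash
python3 -m jog '0 0 0 -1.7 -1.7 0 0;0 0 0 -3.3 -3.4 0 0;0 0 0 -3.3 -3.4 0 0;0 0 0 -3.3 -3.4 0 0;0 0 0 -3.3 -3.4 0 0;0 0 0 -3.3 -3.4 0 0;0 0 0 -3.3 -3.4 0 0;0 0 0 -3.3 -3.4 0 0;0 0 0 -3.3 -3.4 0 0;0 0 0 -3.3 -3.4 0 0;0 0 0 -3.3 -3.4 0 0;0 0 0 -3.3 -3.4 0 0;0 0 0 -1.7 -1.7 0 0;0 0 0 0 0 0 0;0 0 0 0 0 0 0'
python3 - <<'E'
from h import *
s=snap('side','side3'); c=snap('top','top3')
P=cloud(c)
cv2.imwrite('pics/s3.png',np.hstack([cv2.resize(s['frame'][140:340,150:350],(400,400)),cv2.resize(c['frame'][170:320,360:510],(400,400))])[:,:,::-1])
h=cv2.cvtColor(c['frame'],cv2.COLOR_RGB2HSV); m=((h[...,0]>105)&(h[...,0]<130)&(h[...,1]>170)&(h[...,2]>60)).astype('u1')
k,l,st,cc=cv2.connectedComponentsWithStats(m)
for i in range(1,k):
    if st[i,4]>25: print(st[i],cc[i],ray(c,*cc[i],.047))
h=cv2.cvtColor(s['frame'],cv2.COLOR_RGB2HSV); m=((h[...,0]>105)&(h[...,0]<130)&(h[...,1]>170)&(h[...,2]>60)).astype('u1')
k,l,st,cc=cv2.connectedComponentsWithStats(m)
for i in range(1,k):
    if st[i,4]>25: print('side',st[i],cc[i],ray(s,*cc[i],.046))
plan((.304,.247),.05,-.495)
E
```

```text
time_s: 10.8
eef_pos: [0.3085, 0.2392, 0.311]
ee_rot: [0.0, 0.969, -0.247, -0.0]
force: [0.4, 0.0, -0.6]
grip_width: 0.0913
gripper_force: 0.0
[419 212  21  21 213] [429.20187793 222.        ] [ 0.46117955 -0.30779901]
[406 317  21  21 200] [415.925 326.835] [ 0.20165613 -0.27649239]
side [445 271  24  24 273] [457.45054945 280.75824176] [ 0.46128886 -0.31179849]
side [368 363  26  29 339] [380.55457227 375.54572271] [ 0.18901627 -0.28859094]
grasp [0.3087 0.2388 0.1392] yaw -0.5012 tilt [-0.0004 -0.0003] F [-0.3 -0.8  0.4] w 0.0909 gf 0.0 t 10.9
turn -0.006 cm -0.8 -0.5 8.92
```

View pics/s3.png

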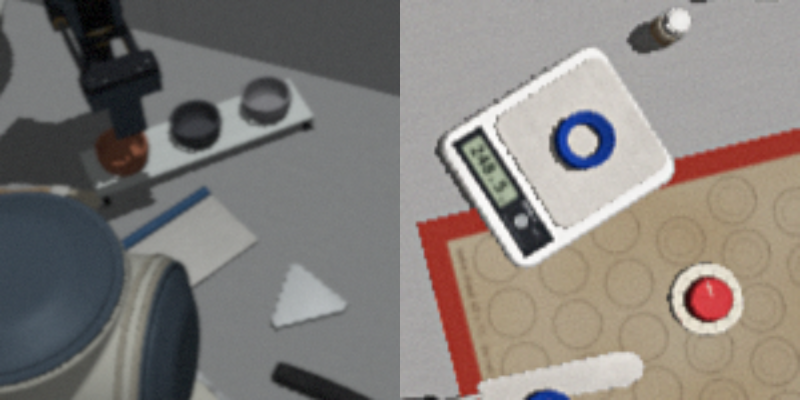

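The ring sits centred on the pan at about (0.461, -0.309). In the left crop the copper tin is still upright in its hole below the gripper. Next I descend and grip its band.

```bash
python3 -m jog '0 0 0 -0.77 -0.34 1 0;0 0 0 0 0 3 0;0 0 0 0 0 3 0;0 0 0 0 0 1.2 0;0 0 0 0 0 0.6 0;0 0 0 0 0 0.3 0;0 0 0 0 0 0 0;0 0 0 0 0 0 0.2;0 0 0 0 0 0 0.5;0 0 0 0 0 0 0.5;0 0 0 0 0 0 0.5;0 0 0 0 0 0 0.5' 12
python3 - <<'E'
from h import *
plan((.4613,-.3095),.0735,-.5)
E
```

```text
time_s: 12.4
eef_pos: [0.3041, 0.2467, 0.2206]
ee_rot: [-0.001, 0.969, -0.248, 0.001]
force: [1.5, 5.0, 4.2]
grip_width: 0.0609
gripper_force: 12.0
grasp [0.3045 0.247  0.0486] yaw -0.5005 tilt [0.002  0.0014] F [1.5 5.  4.2] w 0.0609 gf 12.0 t 12.4
turn -0.0 cm 40.44 41.32 -2.49
```

```bash
python3 -m jog '0 0 0 0 0 -0.5 0.5;0 0 0 0 0 -2 0.5;0 0 0 0 0 -3 0.5;0 0 0 0 0 -2 0.5;0 0 0 0 0 -1 0.5;0 0 0 1.7 1.7 0 0.5;0 0 0 3.3 3.4 0 0.5;0 0 0 3.3 3.4 0 0.5;0 0 0 3.3 3.4 0 0.5;0 0 0 3.3 3.4 0 0.5;0 0 0 3.3 3.4 0 0.5;0 0 0 3.3 3.4 0 0.5;0 0 0 3.3 3.4 0 0.5;0 0 0 3.3 3.4 0 0.5;0 0 0 3.3 3.4 0 0.5;0 0 0 3.3 3.4 0 0.5;0 0 0 3.3 3.4 0 0.5;0 0 0 1.7 1.7 0 0.5;0 0 0 0 0 0 0.5'
python3 - <<'E'
from h import *
plan((.4613,-.3093),.0756,-.5)
s=snap('side','side4'); P=cloud(s)
h=cv2.cvtColor(s['frame'],cv2.COLOR_RGB2HSV); m=((h[...,0]<15)&(h[...,1]>100)&(h[...,2]>40)).astype('u1'); m[:150]=0;m[340:]=0
k,l,st,cc=cv2.connectedComponentsWithStats(m)
for i in range(1,k):
    if st[i,4]>60: print(st[i],cc[i],np.median(P[l==i],0))
cv2.imwrite('pics/s4.png',cv2.resize(s['frame'][190:330,380:560],(720,560),interpolation=cv2.INTER_CUBIC)[:,:,::-1])
E
```

```text
time_s: 14.78
eef_pos: [0.4562, -0.3036, 0.3046]
ee_rot: [-0.0, 0.969, -0.248, -0.0]
force: [-0.5, 1.6, -1.7]
grip_width: 0.0608
gripper_force: 12.0
grasp [ 0.4562 -0.3035  0.1326] yaw -0.5018 tilt [-0.0004  0.0002] F [-0.5  1.6 -1.7] w 0.0608 gf 12.0 t 14.775
turn -0.002 cm 0.73 0.26 5.7
[503 230  31  12  96] [517.1875  235.96875] [ 0.63771006 -0.36883977  0.05427585]
[447 244  21  29 444] [456.75675676 258.47522523] [ 0.46031233 -0.29628417  0.11832097]
[354 284  47  56 804] [373.5199005  308.51368159] [ 0.33056203 -0.19109972  0.00075088]
[477 318  86  22 612] [516.94934641 330.20751634] [ 0.45156383 -0.45867342  0.0008771 ]
```

View pics/s4.png

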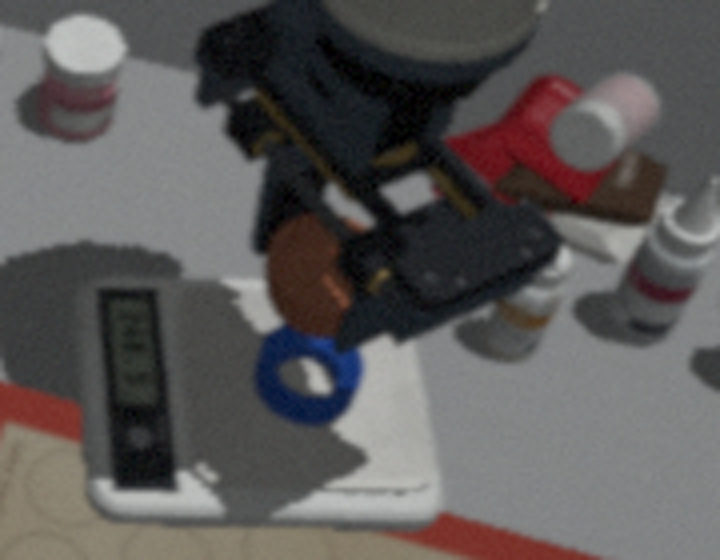

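The tin hangs upright in the grip above the ring. I'll fit the ball centre from depth to get its offset from the ring.

```bash
python3 - <<'E'
from h import *
from scipy.optimize import least_squares
s=load('side4'); P=cloud(s)
h=cv2.cvtColor(s['frame'],cv2.COLOR_RGB2HSV); m=((h[...,0]<15)&(h[...,1]>100)&(h[...,2]>40)).astype('u1'); m[:150]=0;m[340:]=0
k,l,st,cc=cv2.connectedComponentsWithStats(m); i=[i for i in range(1,k) if abs(cc[i]-[456.7,258.5]).max()<2][0]
m=cv2.erode((l==i).astype('u1'),np.ones((3,3)))>0
p=P[m]; p=p[(p[:,2]>.09)&(p[:,2]<.123)]  # lower half ball; band starts about .125
q=least_squares(lambda c: np.linalg.norm(p-c,axis=1)-.03,[.456,-.3035,.123],loss='soft_l1',f_scale=.001)
print('ball',q.x,len(p),np.median(abs(q.fun)))
for nm in('side3','side4'):
    t=load(nm);Q=cloud(t);h=cv2.cvtColor(t['frame'],cv2.COLOR_RGB2HSV)
    b=(h[...,0]>105)&(h[...,0]<130)&(h[...,1]>150)&(Q[...,0]>.4)&(abs(Q[...,2]-.035)<.02)&(Q[...,1]<-.25)
    w=Q[b]; top=w[(w[:,2]>.0465)]; out=w[(w[:,2]>.028)&(w[:,2]<.046)]
    (x,y),rad=cv2.minEnclosingCircle(top[:,:2].astype('f4')); print(nm,len(w),len(top),(x,y),rad, (top.min(0)+top.max(0))/2)
E
```

```text
ball [ 0.46008326 -0.3015049   0.13534765] 235 0.0018084176190555148
side3 344 59 (0.5353382229804993, -0.4327130913734436) 0.16919253766536713 [ 0.53263126 -0.42960481  0.05055829]
side4 303 46 (0.5361341238021851, -0.43409663438796997) 0.17062066495418549 [ 0.53287363 -0.43084938  0.05054369]
```

```bash
python3 -m jog '0 0 0 0.72 0.25 1 0.5;0 0 0 0 0 2.5 0.5;0 0 0 0 0 1.2 0.5;0 0 0 0 0 0.5 0.5;0 0 0 0 0 0.2 0.5;0 0 0 0 0 0.1 0.5;0 0 0 0 0 0 0.5'
python3 - <<'E'
from h import *
plan((.4612,-.3092),.0746,-.5)
E
```

```text
time_s: 15.7
eef_pos: [0.4614, -0.3079, 0.2507]
ee_rot: [0.0, 0.969, -0.247, 0.0]
force: [-0.5, 0.6, -0.9]
grip_width: 0.0605
gripper_force: 12.0
grasp [ 0.4614 -0.308   0.0787] yaw -0.5002 tilt [ 0.0004 -0.0004] F [-0.5  0.6 -0.9] w 0.0605 gf 12.0 t 15.7
turn -0.0 cm 0.04 0.12 0.41
```

```bash
python3 -m jog '0 0 0 0.04 0.11 0.1 0.5;0 0 0 0 0 0.1 0.5;0 0 0 0 0 0.06 0.5;0 0 0 0 0 0 0.5';python3 -m jog '0 0 0 0 0 0.06 0.5;0 0 0 0 0 0 0.5'; python3 -m jog '0 0 0 0 0 0.05 0.5;0 0 0 0 0 0 0.5'
```

```text
time_s: 16.2
eef_pos: [0.4612, -0.309, 0.2478]
ee_rot: [0.0, 0.969, -0.247, 0.0]
force: [-0.6, -0.7, 1.0]
grip_width: 0.0606
gripper_force: 12.0
time_s: 16.45
eef_pos: [0.4613, -0.3091, 0.2475]
ee_rot: [0.0, 0.969, -0.247, 0.0]
force: [-0.6, 0.2, 7.2]
grip_width: 0.0612
gripper_force: 12.0
time_s: 16.7
eef_pos: [0.4613, -0.3091, 0.2473]
ee_rot: [0.0, 0.969, -0.247, 0.001]
force: [-0.6, 2.7, 11.7]
grip_width: 0.0606
gripper_force: 12.0
```

```bash
python3 -m jog '0 0 0 0 0 -0.05 0.5;0 0 0 0 0 0 0.4;0 0 0 0 0 0 0.3;0 0 0 0 0 0 0.15;0 0 0 0 0 0 0;0 0 0 0 0 0 0;0 0 0 0 0 0 0' 3
python3 - <<'E'
from h import *
s=snap('side','side5')
cv2.imwrite('pics/s5.png',cv2.resize(s['frame'][210:330,380:540],(800,600),interpolation=cv2.INTER_CUBIC)[:,:,::-1])
E
```

```text
time_s: 17.58
eef_pos: [0.4611, -0.309, 0.2471]
ee_rot: [-0.0, 0.969, -0.248, -0.0]
force: [0.2, -0.3, 0.8]
grip_width: 0.0915
gripper_force: 0.0
```

View pics/s5.png

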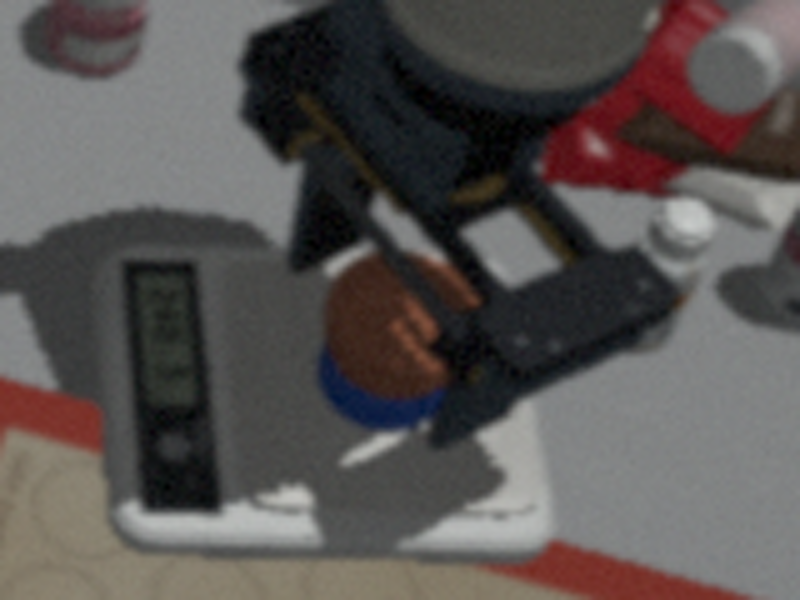

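The tin appears to sit in the ring with the fingers clear of it. I'll raise the arm, move towards the key and check the level from above.

```bash
python3 -m jog '0 0 0 0 0 -0.5 0;0 0 0 0 0 -2 0;0 0 0 0 0 -3 0;0 0 0 0 0 -1.5 0;0 0 0 -3 -3 0 0;0 0 0 -4 -4 0 0;0 0 0 -4 -4 0 1;0 0 0 -4 -4 0 1;0 0 0 0 0 0 1;0 0 0 0 0 0 1;0 0 0 0 0 0 1' 10
python3 - <<'E'
from h import *
s=snap('top','top6');b=snap('side','side6')
cv2.imwrite('pics/s6.png',np.hstack([cv2.resize(s['frame'][180:280,370:470],(400,400),interpolation=cv2.INTER_CUBIC),cv2.resize(b['frame'][220:340,390:510],(400,400),interpolation=cv2.INTER_CUBIC)])[:,:,::-1])
plan((.385,-.2545),.06,-.5)
E
```

```text
time_s: 19.0
eef_pos: [0.402, -0.1063, 0.3171]
ee_rot: [0.0, 0.969, -0.248, 0.0]
force: [-0.5, 0.3, -0.0]
grip_width: 0.044
gripper_force: 0.0
grasp [ 0.4018 -0.1063  0.145 ] yaw -0.5014 tilt [ 0.0002 -0.0001] F [-0.8  1.1 -0.3] w 0.0361 gf 0.0 t 19.1
turn -0.001 cm 5.63 13.81 8.5
```

View pics/s6.png

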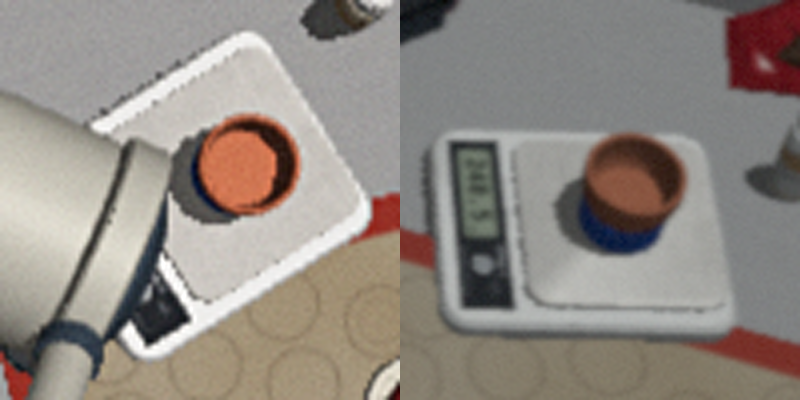

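```bash
python3 - <<'E'
from h import *
for nm in('top','side'):
    for extra in range(1):
        s=load(nm+'6'); P=cloud(s)
        d=np.hypot(P[...,0]-.461,P[...,1]+.309)
        h=cv2.cvtColor(s['frame'],cv2.COLOR_RGB2HSV); cop=((h[...,0]<18)&(h[...,1]>90)&(d<.04)).astype('u1')
        fl=(d<.018)&(abs(P[...,2]-.051)<.006)
        p=P[fl]; A=np.c_[p[:,:2]-[.461,-.309],np.ones(len(p))]; q=np.linalg.lstsq(A,p[:,2],rcond=None)[0]; res=p[:,2]-A@q
        print(nm,'floor n',len(p),'slope',q,'resid',res.std(),'slope se',res.std()/np.sqrt(len(p))/.009)
        rim=(d<.036)&(d>.02)&(P[...,2]>.074)&(P[...,2]<.09); p=P[rim]
        A=np.c_[p[:,:2]-[.461,-.309],np.ones(len(p))]; q=np.linalg.lstsq(A,p[:,2],rcond=None)[0]; print(' rim',len(p),q,(p.min(0)+p.max(0))/2)
        c=cv2.findContours(cop,0,1)[0]; c=max(c,key=cv2.contourArea); e=cv2.fitEllipse(c); print(' outline',e,ray(s,*e[0],.079))
E
```

```text
top floor n 152 slope [-0.02168341 -0.00072336  0.05073685] resid 0.0026869364067193405 slope se 0.024215480132555336
 rim 128 [-0.00721102 -0.01337125  0.07869378] [ 0.46210391 -0.30835753  0.08073225]
 outline ((431.6824645996094, 220.80426025390625), (24.19792938232422, 25.010848999023438), 79.54988098144531) [ 0.46107316 -0.30753042]
side floor n 125 slope [-0.03413874 -0.01767251  0.05093736] resid 0.0016279487798942997 slope se 0.016178685047695544
 rim 204 [-0.00553796  0.00714464  0.07786962] [ 0.46106973 -0.31101997  0.07816795]
 outline ((459.61297607421875, 274.1224060058594), (27.49058723449707, 28.915767669677734), 114.73127746582031) [ 0.45471471 -0.31273424]
```

The tin is level to within 2° and its floor and rim heights match a seated tin. Next is the key.

```bash
python3 -m jog '0 0 0 1 2.5 0 1;0 0 0 1.5 3.7 0 1;0 0 0 1.5 3.7 0 1;0 0 0 1.1 2.7 0 1;0 0 0 0.53 1.21 0 1;0 0 0 0 0 0 1;0 0 0 0 0 2 1;0 0 0 0 0 2 1;0 0 0 0 0 1 1;0 0 0 0 0 0 1'
python3 - <<'E'
from h import *
s=load('side6'); print(ray(s,415.5,298.6,.023))
plan((.385,-.2545),.0418+.003,-.5)
s=snap('side','side7')
cv2.imwrite('pics/s7.png',cv2.resize(s['frame'][220:340,370:530],(800,600),interpolation=cv2.INTER_CUBIC)[:,:,::-1])
E
```

```text
time_s: 20.35
eef_pos: [0.3846, -0.253, 0.2668]
ee_rot: [-0.0, 0.969, -0.247, -0.001]
force: [0.0, -0.0, 0.9]
grip_width: 0.0004
gripper_force: 0.0
[ 0.38687092 -0.25646649]
grasp [ 0.3844 -0.2528  0.0948] yaw -0.4996 tilt [-0.001   0.0009] F [ 0.  -0.   0.9] w 0.0004 gf 0.0 t 20.35
turn 0.0 cm 0.13 0.12 5.0
```

View pics/s7.png

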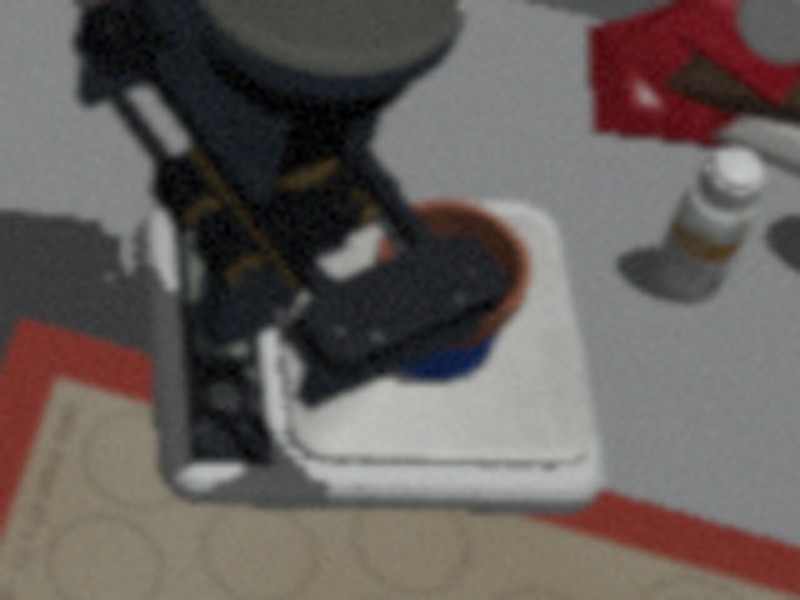

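```bash
python3 - <<'E'
from h import *
s=load('side7')
w=np.array([[.3844,-.2528,.0948],[.3844,-.2528,.076],[.3855,-.2545,.023],[.3844+.0077+.0065,-.2528+.014-.012+0,.076],[.3844-.014,-.2528+.0077,.076],[.3844+.014,-.2528-.0077,.076]])
p=cv2.projectPoints(w,s['rvec'],s['tvec'],s['mtx'],None)[0].reshape(-1,2); print(((p-[370,220])*5).round())
P=cloud(s)
for u,v in((310,395),(310,350),(370,340),(260,310),(230,330),(225,310),(480,270)): print(u,v,P[220+v//5,370+u//5].round(3))
E
```

```text
[[240. 297.]
 [234. 323.]
 [222. 393.]
 [246. 297.]
 [200. 338.]
 [267. 308.]]
310 395 [ 0.315 -0.308  0.164]
310 350 [ 0.314 -0.304  0.191]
370 340 [ 0.324 -0.32   0.198]
260 310 [ 0.334 -0.277  0.169]
230 330 [ 0.368 -0.257  0.095]
225 310 [ 0.366 -0.254  0.11 ]
480 270 [ 0.374 -0.338  0.196]
```

The foreground block is the gripper body, at z of about 0.16–0.2. The closed tips project to (234,323) and the key to (222,393), where the picture shows it, so I'll descend onto it.

```bash
python3 -m jog '0 0 0 0.13 0.12 1 1;0 0 0 0 0 2 1;0 0 0 0 0 1.2 1;0 0 0 0 0 0.5 1;0 0 0 0 0 0.2 1;0 0 0 0 0 0 1';python3 -m jog '0 0 0 0 0 0.1 1;0 0 0 0 0 0 1';python3 -m jog '0 0 0 0 0 0.1 1;0 0 0 0 0 0 1'
python3 -m jog '0 0 0 0 0 0.06 1;0 0 0 0 0 0 1'
```

```text
time_s: 21.15
eef_pos: [0.3852, -0.2554, 0.2183]
ee_rot: [0.0, 0.969, -0.248, 0.0]
force: [1.1, -0.2, -0.0]
grip_width: 0.0004
gripper_force: 0.0
time_s: 21.4
eef_pos: [0.3852, -0.2553, 0.2173]
ee_rot: [0.0, 0.969, -0.247, 0.0]
force: [-1.1, 0.9, 0.2]
grip_width: 0.0005
gripper_force: 0.0
time_s: 21.65
eef_pos: [0.3851, -0.2553, 0.2161]
ee_rot: [-0.0, 0.969, -0.248, -0.0]
force: [0.4, -0.2, 0.5]
grip_width: 0.0002
gripper_force: 0.0
time_s: 21.9
eef_pos: [0.3852, -0.2553, 0.2155]
ee_rot: [-0.0, 0.969, -0.247, -0.0]
force: [-0.4, 0.6, 0.3]
grip_width: 0.0002
gripper_force: 0.0
```

```bash
for i in 1; do :; done; python3 -m jog '0 0 0 0 0 0.1 1;0 0 0 0 0 0 1';python3 -m jog '0 0 0 0 0 0.1 1;0 0 0 0 0 0 1';python3 -m jog '0 0 0 0 0 0.04 1;0 0 0 0 0 0 1'
```

```text
time_s: 22.15
eef_pos: [0.3851, -0.2553, 0.2144]
ee_rot: [-0.0, 0.969, -0.248, -0.0]
force: [-0.1, 0.1, -0.5]
grip_width: 0.0007
gripper_force: 0.0
time_s: 22.4
eef_pos: [0.3852, -0.2553, 0.2135]
ee_rot: [-0.0, 0.969, -0.248, 0.0]
force: [-0.2, 0.2, 2.5]
grip_width: 0.0002
gripper_force: 1.1
time_s: 22.65
eef_pos: [0.3852, -0.2553, 0.2132]
ee_rot: [0.0, 0.969, -0.247, 0.0]
force: [-1.2, -0.2, 3.4]
grip_width: 0.0006
gripper_force: 1.8
```

```bash
python3 -m jog '0 0 0 0 0 0.04 1;0 0 0 0 0 0 1';python3 -m jog '0 0 0 0 0 0.04 1;0 0 0 0 0 0 1'
```

```text
time_s: 22.9
eef_pos: [0.3852, -0.2553, 0.2128]
ee_rot: [0.0, 0.969, -0.248, 0.0]
force: [-1.2, 0.5, 6.2]
grip_width: 0.0004
gripper_force: 3.2
time_s: 23.15
eef_pos: [0.3852, -0.2553, 0.2127]
ee_rot: [0.0, 0.969, -0.247, 0.0]
force: [-1.9, 1.6, 15.5]
grip_width: 0.0003
gripper_force: 7.7
```

The force jumped to 15.5 N, so the key is at its stop. I'll release it, back away and check.

```bash
python3 -m jog '0 0 0 0 0 -0.3 1;0 0 0 0 0 -1 1;0 0 0 0 0 -3 1;0 0 0 0 0 -3 1;0 0 0 -1.6 -4 0 1;0 0 0 -1.6 -4 0 1;0 0 0 -1.6 -4 0 1;0 0 0 -1 -2 0 1;0 0 0 0 0 0 1;0 0 0 0 0 0 1'
python3 - <<'E'
from h import *
s=snap('side','side8');b=snap('top','top8')
cv2.imwrite('pics/s8.png',np.hstack([cv2.resize(s['frame'][220:340,390:510],(400,400),interpolation=cv2.INTER_CUBIC),cv2.resize(b['frame'][180:280,370:470],(400,400),interpolation=cv2.INTER_CUBIC)])[:,:,::-1])
E
```

```text
time_s: 24.4
eef_pos: [0.4016, -0.1052, 0.2856]
ee_rot: [0.0, 0.969, -0.247, 0.0]
force: [0.1, 0.5, 0.6]
grip_width: 0.0005
gripper_force: 0.0
```

View pics/s8.png

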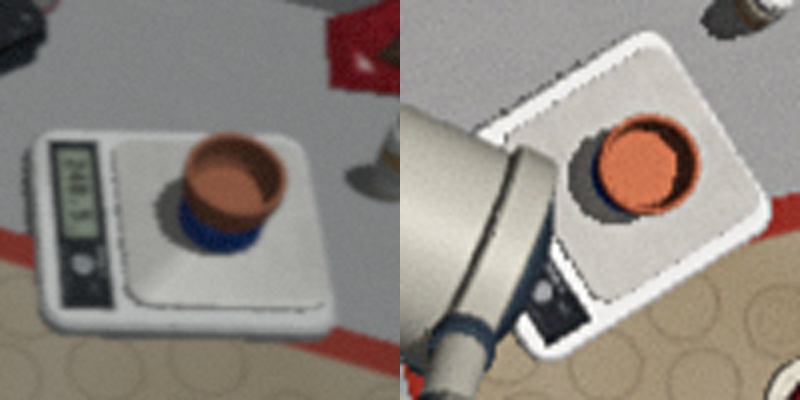

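The tin still stands seated in the ring (about (237,180) in the left crop), the key is free at (83,263), and the arm is clear.

```bash
python3 -c "
from bench import r
print(r.finish_job())"
```

```text
the job is handed in; nothing more can be done
None
```

The blue ring stands in the middle of the pan with the copper tin seated level in it, the tare key was pressed to its stop and let go, and I handed the job in at about 24 s; no verdict came back.

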